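# Hold the calibration cap half-turned on a 3D scan head

### The arm

A 6-joint arm with a two-finger parallel gripper is mounted at the origin on the work surface. World frame = base frame: x ahead of the robot, y to its left, z up, the work surface at z = 0. Lengths are in m, angles in degrees, forces in N, time in s.
With the tool pointing down it reaches from about 0.3 to 0.75 m from the base axis. Payload 8.5 kg.
Tool frame: the origin (TCP) lies at the very end of the fingers, on their centre line; the grasp point (between the pads) lies 19 mm behind it; x points along the fingers, y is the direction in which the jaws open and shut, and the axes are right-handed (so a half turn about x gives the same grasp; the last joint's range is limited). The gripper opens to 85 mm and grips with 20 to 120 N. Pads are 22 mm wide; open, the fingers measure 114 mm over their backs; the gripper's body (76 mm by 85 mm) begins 54 mm behind the grasp point. The pads swing forward as they close: fully open they stand 13 mm farther back than shut.
Start: joints at [62.435, 21.807, 74.336, -0, 83.858, -12.336], TCP at [0.144, 0.531, 0.231] pointing down, gripper open.
Joint ranges: [-178.18, 178.18], [-50.72, 133.34], [12.68, 142.11], [-81.47, 261.47], [9.98, 163.14], [-165.26, 165.26]. Speed limits (degrees/s): [136.94, 136.94, 180, 180, 180, 180].

### API

Orientations are given as a 3x3 rotation matrix whose columns are the frame's x, y, z axes.
In Python, from rig import sensors, cams, env gives the robot as it stands.
- The arm moves only by the shell command python3 -m crank 'ROWS' [FORCE]. ROWS is a JSON object of lists of equal length, an entry for each row: "hand": the closure in counts, from 0 (fully open) to 255 (shut); "translation": the shift along the tool's x, y, z in m, a list of three; "dr": the turn, a rotation vector about the tool's x, y, z in rad, a list of three. A call has 1 to 5 rows; each row is the pose to reach, as a shift and turn from the pose commanded when the call began, along the tool's axes at that moment; what a row does not reach only later rows make up. A row lasts 1/10 s, in which the tool goes at most 50 mm and 8.59 degrees, less where a joint would pass 70% of its speed; a pose out of reach is approached as far as the arm can. A call with a gripper value outside its range is refused whole. The fingers move at their own pace and stop on an object; FORCE is the grip in N (left out, the last holds). Time passes only in rows, so rows that repeat a pose let the fingers close. It gives the time, the measured TCP pose, the force and the opening at its end, in the units of the state.
- sensors.observe(): the state, without advancing time (a new reading comes with each control period).
- cams.get_image(name): name is "side" or "top"; returns (picture, depth): 400x640x3 uint8, blue, green, red; 400x640 float32, m along the optical axis (not along the pixel's ray), 0 where there is no reading.
- cams.calibration(name): a dict with "vertical_fov" (degrees; the focal length in pixels is half the picture's height over the tangent of half this angle, whatever the lens; pixels are square), "cx", "cy" (the principal point, pixels), "distortion" ([k1, k2, p1, p2, k3] as OpenCV has them; the pictures are not rectified), "extrinsics" (4x4, takes a point from camera to world coordinates). Camera axes: x right, y down, z forward; pixel columns grow to the right and rows downward; lengths in m; the calibration is good to about 2 mm. A picture is of the moment at which its call begins. calibration takes no time and is no camera call.
- env.close_job(): hands the job in, once; it reports no verdict.
The state is a dict: "time_s": time; "q": joint angles; "qvel": joint speeds; "joint_efforts": joint torques, N m; "position": TCP position; "tool_rot": TCP orientation; "ft_force": force on the tool from outside, world axes, zero at the start; "wrist_torque": the same for the moment, N m; "grip_width": finger opening in m.
Only numpy, scipy, OpenCV 4.12 (cv2) and the standard library are available. Lean on these libraries where they do the work, as an engineer would, in place of code of your own. Each camera call takes 0.05 s, during which the arm holds its last target. There are 200 camera calls.

### The job

Tip the scan head, which leans in its yoke, fully upright against its stop (its red-knobbed lever is there for that). Then fit the orange bayonet cap into its mouth, lugs through the two yellow-marked gaps and fully down, and twist it clockwise half-way to the lock, until its grip bar points at the green marks (45 degrees), never on towards the red lock marks. A spring turns the cap back when it is let go, so finish while still gripping it there, and leave everything else on the bench as it is.

Things in the scene. Friction and masses are not known exactly. Their poses are not given: they have to be found in the camera images.
- mouth (a point): Centre of the mouth, level with its black rim (92 mm across), in the upper end of the grey scan head (a 91 mm cylinder), 82.5 mm from the tilt pivot. z: out of the mouth (up when upright); y: along the tilt pivot; x: to the side away from the lean. Two gaps for the cap's lugs at +x and -x (yellow marks). Once down, the cap turns only clockwise seen from above, at most 90 degrees, to the lock (red marks).
- mouth_floor (a point): Centre of the brass floor inside the mouth, 12.5 mm below the rim; the cap's underside rests here when fully down. Axes as mouth. Two steel lips, 5 mm thick with tops level with the rim, leave a round opening 45 mm across and, at +x and -x, gaps 16 mm wide that reach 29 mm from the axis; under the lips is a free height of 7.5 mm for the lugs (5 mm) to turn.
- green_mark (a point): Green mark on the rim, 40 mm from the axis, 45 degrees clockwise (from above) of the +x gap; a second one lies opposite. The end of the cap's grip bar must point here at the end.
- pivot (a point): Fixed point on the tilt axis midway between the yoke plates, 85 mm above the table. x and y level, z up, y along the tilt axis; the head leans to -x of this frame, roughly towards the robot. Yoke plates: y = +-54 to 66 mm, 40 mm wide in x, 106 mm tall, on a fixed foot 170 x 170 x 16 mm centred below.
- scan_head (a joint): Tilt of the head in rad: 0 = upright, at a hard stop; larger = leaning to -x of pivot (up to 0.7). Stiff (0.6 N m friction): it stays where it is put. Pushing the red knob of the tilt lever level towards +x takes 5 to 15 N; a level push on the leaning rim binds.
- tilt_knob (a point): Centre of the red ball knob (20 mm) at the tip of the tilt lever, a steel rod 10 mm thick fixed to the head: it starts at the tilt axis 95 mm to the +y side of pivot, outside the yoke plate, and runs 95 mm up parallel to the head's axis. With the head upright the knob is straight above the tilt axis, 180 mm above the table.
- spring_ring (a joint): Turn in rad of the brass sprung ring in the mouth: 0 at rest, grows clockwise. The lugs meet its two dogs after the cap has turned about 0.12 rad from the gaps, then carry it along, so it reads about 0.12 less than the cap's turn: about 0.66 at the green marks, 1.45 at the lock. It pushes back with 0.024 N m plus 0.06 N m per rad.
- cap_center (a point): Centre (31 mm above the underside) of the loose orange bayonet cap, 62.5 mm tall, 105 to 175 g, standing plug down on the table. z up; x along the grip bar and the line of the two lugs; y across the bar. Same after a half turn about z. From below: plug 40 mm across, 14.5 mm high; flange 68 mm across up to 22.5 mm; grip bar above. Fully down, this point is 18.75 mm above mouth.
- cap_bar (a point): Centre of the cap's grip bar, 11 mm above cap_center, same axes. Bar 50 mm long (x), 16 mm wide (y), 40 mm tall from the flange to the top; grip it across y. The two lugs are at the plug's foot at +x and -x, 10 mm wide, 5 mm high, reaching 26 mm from the axis.
- ball_stand: White reference ball (38 mm) on a post with a black foot 52 mm across, 65 mm tall; loose bystander. Origin under its centre.
- bridge: Printed metal lattice bridge, 76 x 150 x 73 mm, loose on the black marker plate; bystander. Origin under its centre.
- mouse: Black computer mouse, 105 x 62 x 33 mm, loose bystander. Origin under its centre.
- marker_roll: Paper roll lying flat, 84 mm across, 25 mm tall, loose bystander. Origin under its centre.
Not all that is in view belongs to the job. What is meant by the part that bears cap_center is not blue or turquoise, and is the larger of those in its own colour.

How it is judged:
By the outcome, as a careful person would: the job done as asked, in the order asked, and still so for the second after the job is handed in, while the arm keeps its last pose, push and grip.
It also fails if it takes over 61 s, if anything falls off the work surface, if the arm or the gripper's body presses on something with over 40 N, if the wrist force passes 120 N, or if a joint passes its speed limit or range.

## Working session

There is one attempt and no reset: what is moved stays moved. The work goes in short steps, Python scripts to look and compute and a shell command to move; the robot and the scene stay as the last step left them, time stands still between calls to the robot, and variables do not carry over. Pictures are saved under pics/ and viewed, about 8 in all and at most 12, crops included, and the job is handed in when it is done.

```bash
ls; mkdir -p pics; python3 - <<'E'
from rig import sensors,cams,env
import cv2,numpy as np
for n in("side","top"):
    im,d=cams.get_image(n); cv2.imwrite(f"pics/{n}0.png",im); np.save(f"pics/{n}0.npy",d)
    c=cams.calibration(n); print(n,c["vertical_fov"],c["cx"],c["cy"],c["distortion"]);print(np.round(c["extrinsics"],4))
s=sensors.observe();print(s)
E
```

```text
pics
side 50.67918125463967 323.46114478693454 198.45677694956265 [0.03681335 0.         0.         0.         0.        ]
[[ 0.9102 -0.2536  0.3274  0.1941]
 [-0.414  -0.5826  0.6995 -0.7982]
 [ 0.0134 -0.7722 -0.6352  0.841 ]
 [ 0.      0.      0.      1.    ]]
top 47.655024351168144 320.38725472168596 206.19132664828496 [-0.09247933  0.          0.          0.          0.        ]
[[-0.0105 -0.9921  0.1249  0.3654]
 [-0.9999  0.0091 -0.0121 -0.0389]
 [ 0.0109 -0.125  -0.9921  1.411 ]
 [ 0.      0.      0.      1.    ]]
{'time_s': 0.1, 'q': array([ 6.24360131e+01,  2.18364545e+01,  7.43801106e+01,  1.30423899e-03,
        8.38583053e+01, -1.23352625e+01]), 'qvel': array([-0.04507916, -0.06547032, -0.01205177,  0.00349943,  0.04980698,
       -0.09617247]), 'joint_efforts': array([ 4.16561248e-03, -4.49222803e+01, -2.31659782e+01, -1.43932284e-04,
        3.61949351e-03, -3.22143524e-05]), 'position': array([0.14433459, 0.53044525, 0.23078162]), 'tool_rot': array([[-6.24741421e-04,  2.62674910e-01,  9.64884191e-01],
       [-1.14794166e-03,  9.64883555e-01, -2.62675481e-01],
       [-9.99999146e-01, -1.27173502e-03, -3.01267250e-04]]), 'ft_force': array([ 0.82752294,  0.4533378 , -0.36014514]), 'wrist_torque': array([-0.04051299, -0.02152656,  0.09482764]), 'grip_width': 0.08549245684612178}
```

View pics/side0.png

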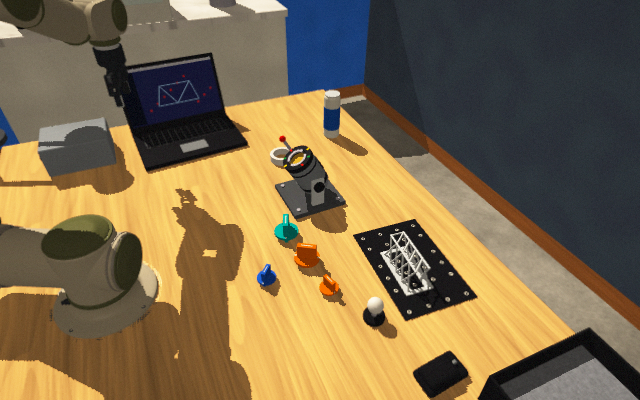

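View pics/top0.png

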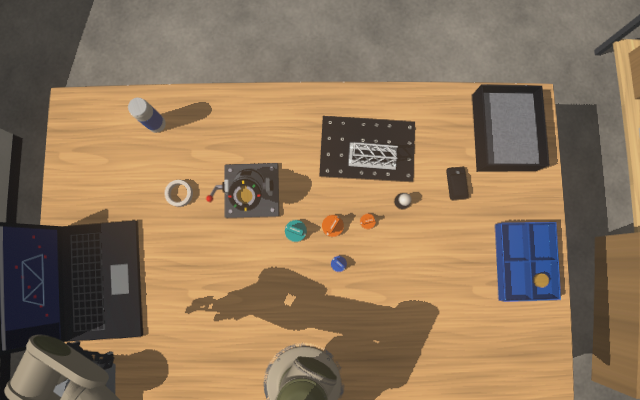

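The side view shows the leaning head at about (300,165) with its red knob at (282,138). The top view has the head at (247,190) and the knob at (209,198).

Possible caps:
- large orange: side (308,255), top (333,225)
- small orange: side (329,286), top (369,220)
- turquoise: side (286,230), top (296,231)
- blue: side (266,274), top (339,264)
- ochre disc in the tray: top (541,281)

I choose the larger orange one and will check it in a close crop.

```bash
cat > h.py <<'E'
import cv2,numpy as np
from rig import sensors,cams,env
def K(n):
    c=cams.calibration(n);f=200/np.tan(np.radians(c["vertical_fov"]/2))
    return np.array([[f,0,c["cx"]],[0,f,c["cy"]],[0,0,1]]),np.array(c["distortion"]),np.array(c["extrinsics"])
def rays(n,uv):
    k,d,T=K(n);p=cv2.undistortPoints(np.float64(uv).reshape(-1,1,2),k,d)[:,0]
    return T[:3,3],np.c_[p,np.ones(len(p))]@T[:3,:3].T
def pts(n,uv,depth):   # uv int pixels -> world points by depth
    o,r=rays(n,uv);z=depth[uv[:,1],uv[:,0]];ok=z>0
    return o+r[ok]*z[ok,None]
def plane(n,uv,z):
    o,r=rays(n,uv);return o+r*((z-o[2])/r[:,2:])
def proj(n,P):
    k,d,T=K(n);Ti=np.linalg.inv(T)
    return cv2.projectPoints(np.float64(P).reshape(-1,1,3),cv2.Rodrigues(Ti[:3,:3])[0],Ti[:3,3],k,d)[0][:,0]
def tri(uv1,uv2,a="side",b="top"):
    o1,r1=rays(a,[uv1]);o2,r2=rays(b,[uv2]);r1=r1[0];r2=r2[0]
    s=np.linalg.lstsq(np.c_[r1,-r2],o2-o1,rcond=None)[0]
    A=o1+s[0]*r1;B=o2+s[1]*r2;return (A+B)/2,np.linalg.norm(A-B)
def mask(im,h0,h1,s=120,v=60,roi=None):
    hs=cv2.cvtColor(im,cv2.COLOR_BGR2HSV);m=cv2.inRange(hs,(h0,s,v),(h1,255,255))
    if roi:
        q=np.zeros_like(m);x0,y0,x1,y1=roi;q[y0:y1,x0:x1]=255;m&=q
    return m
def uvs(m): y,x=np.nonzero(m);return np.c_[x,y]
E
python3 - <<'E'
from h import *
S=cv2.imread("pics/side0.png");T=cv2.imread("pics/top0.png");dS=np.load("pics/side0.npy");dT=np.load("pics/top0.npy")
r=lambda i,x,y:cv2.resize(i[y:y+60,x:x+80],(400,300),interpolation=cv2.INTER_NEAREST)
cv2.imwrite("pics/crop.png",np.vstack([np.hstack([r(S,265,130),r(S,275,235)]),np.hstack([r(T,205,160),r(T,305,195)])]))
for n,I,D,roi in(("side",S,dS,(285,235,322,272)),("top",T,dT,(318,210,347,242))):
    P=pts(n,uvs(mask(I,5,16,200,60,roi)),D)
    print(n,len(P),np.percentile(P,[2,50,98],axis=0).round(4).tolist())
    Q=P[P[:,2]>.045];print(" top",len(Q),Q.mean(0).round(4),cv2.minAreaRect(np.float32(Q[:,:2]*1000)))
    Q=P[(P[:,2]>.019)&(P[:,2]<.026)];print(" flange",len(Q),cv2.minEnclosingCircle(np.float32(Q[:,:2]*1000)))
for n,I,D,roi in(("side",S,dS,(270,125,295,150)),("top",T,dT,(200,190,220,210))):
    hs=cv2.cvtColor(I,cv2.COLOR_BGR2HSV)
    m=mask(I,0,5,150,80,roi)|mask(I,174,180,150,80,roi);u=uvs(m);P=pts(n,u,D);print(n,len(u),u.mean(0),P.mean(0),(u.min(0)+u.max(0))/2)
    
E
```

```text
side 498 [[0.4465, -0.1269, 0.0135], [0.4723, -0.1051, 0.0282], [0.5042, -0.078, 0.0635]]
 top 154 [ 0.4755 -0.0991  0.0571] ((477.1059265136719, -95.99559020996094), (18.197673797607422, 49.39482498168945), 56.88434982299805)
 flange 205 ((474.96575927734375, -95.987548828125), 35.081912994384766)
top 201 [[0.4507, -0.1119, 0.0162], [0.4818, -0.082, 0.0246], [0.5094, -0.0631, 0.0661]]
 top 51 [ 0.4782 -0.0906  0.0625] ((479.5241394042969, -91.26675415039062), (14.310515403747559, 49.093536376953125), 57.29740524291992)
 flange 111 ((480.3790283203125, -91.70951843261719), 31.981664657592773)
side 27 [282.55555556 139.07407407] [0.5433376  0.2446742  0.17045419] [285.  142.5]
top 24 [208.91666667 197.91666667] [0.54657006 0.25357684 0.17687796] [209. 198.]
```

View pics/crop.png

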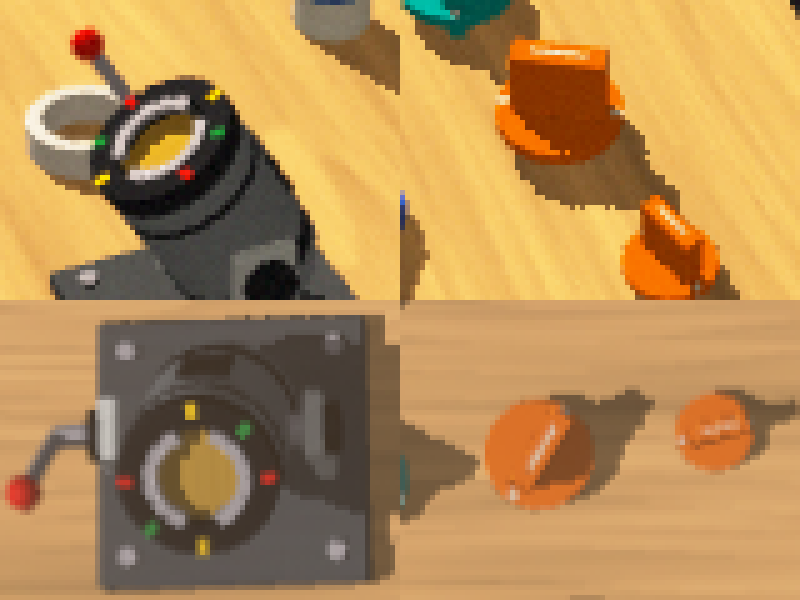

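The crop shows the larger orange cap standing upright, with its bar running up and to the right in the top view. The head leans toward the robot with its yellow gaps along world x, and the knob is on the +y side. The small orange one is a decoy. Next I'll measure the pivot, tilt and table plane.

```bash
python3 - <<'E'
from h import *
S=cv2.imread("pics/side0.png");T=cv2.imread("pics/top0.png");dS=np.load("pics/side0.npy");dT=np.load("pics/top0.npy")
# table plane
for n,D,roi in(("side",dS,(200,300,330,390)),("side",dS,(225,225,265,260)),("top",dT,(150,230,270,260)),("top",dT,(360,240,480,280)),("top",dT,(290,100,318,180))):
    x0,y0,x1,y1=roi;m=np.zeros((400,640),np.uint8);m[y0:y1,x0:x1]=1
    P=pts(n,uvs(m),D);print(n,roi,np.median(P,0).round(4),P[:,2].std().round(4))
# foot bolts in top
g=cv2.cvtColor(T,cv2.COLOR_BGR2GRAY).astype(float)
b=[]
for cx,cy in((125,350),(333,341),(127,557),(337,550)):
    u,v=cx/5+205,cy/5+160;ui,vi=int(u),int(v);w=g[vi-3:vi+4,ui-3:ui+4];w=np.clip(w-np.median(w)-8,0,None)
    yy,xx=np.mgrid[vi-3:vi+4,ui-3:ui+4];b.append([(w*xx).sum()/w.sum(),(w*yy).sum()/w.sum()])
B=plane("top",b,.018);print("bolts",np.round(b,2).tolist(),B.round(4).tolist());c=B.mean(0);print("ctr",c.round(4))
d=(B[0]-B[1])+(B[2]-B[3]);print("yaw of +y axis",np.degrees(np.arctan2(-d[0],d[1])));d=(B[0]-B[2])+(B[1]-B[3]);print("yaw x",np.degrees(np.arctan2(d[1],d[0])))
print("bolts in side expected",proj("side",B).round(1).tolist(),"pivot", proj("side",c+[0,0,.067]))
# foot via depth
for n,D,roi in(("side",dS,(260,160,360,225)),("top",dT,(215,155,290,225))):
    x0,y0,x1,y1=roi;m=np.zeros((400,640),np.uint8);m[y0:y1,x0:x1]=1
    P=pts(n,uvs(m),D);Q=P[(P[:,2]>.011)&(P[:,2]<.022)];print(n,len(Q),cv2.minAreaRect(np.float32(Q[:,:2]*1000)))
# knob, marks
def com(I,roi,*hh):
    m=0
    for a,bb,s,v in hh:m=m|mask(I,a,bb,s,v,roi)
    return uvs(m).mean(0),len(uvs(m))
red=((0,6,130,70),(174,180,130,70))
ks=com(S,(272,132,292,146),*red);kt=com(T,(203,190,216,206),*red);print("knob",ks,kt,tri(ks[0],kt[0]))
yel=((22,35,150,100),);gr=((45,80,120,50),)
for nm,rs,rt,h in(("y+",(303,144,313,153),(238,177,247,186),yel),("y-",(280,160,291,171),(241,265//1-0,248,275),yel),("g+",(304,152,314,161),(249,182,259,190),gr),("g-",(280,153,289,163),(230,260,240,270),gr)):
    rt=tuple(rt) if rt[1]<250 else None
    if rt is None: rt={"y-":(241,265-0,248,275),"g-":(231,262,240,270)}[nm]; rt=(rt[0],{"y-":264,"g-":260}[nm],rt[2],rt[3])
    try: print(nm,com(S,rs,*h),com(T,rt,*h))
    except Exception as e:print(nm,e)
E
```

```text
side (200, 300, 330, 390) [ 3.002e-01 -2.798e-01  1.000e-04] 0.0016
side (225, 225, 265, 260) [3.483e-01 4.180e-02 1.000e-04] 0.0016
top (150, 230, 270, 260) [0.4251 0.2908 0.0008] 0.003
top (360, 240, 480, 280) [ 0.3725 -0.3638  0.0004] 0.003
top (290, 100, 318, 180) [ 0.758  -0.0033  0.0009] 0.003
bolts [[nan, nan], [nan, nan], [230.67, 270.0], [271.48, 267.0]] [[nan, nan, nan], [nan, nan, nan], [0.3467, 0.2204, 0.018], [0.3549, 0.0954, 0.018]]
ctr [nan nan nan]
yaw of +y axis nan
yaw x nan
bolts in side expected [[nan, nan], [nan, nan], [226.7, 199.6], [240.8, 224.6]] pivot [[nan nan]]
side 1278 ((597.8491821289062, 186.89544677734375), (338.88519287109375, 202.25662231445312), 76.89827728271484)
top 1450 ((577.3501586914062, 161.5503387451172), (220.65411376953125, 198.16297912597656), 10.176302909851074)
knob (array([281.96296296, 138.48148148]), 27) (array([209.14285714, 198.21428571]), 28) (array([0.54636421, 0.25582905, 0.16571728]), np.float64(0.0020587474281679643))
y+ (array([307.2, 148.6]), 5) (array([242.5, 182. ]), 6)
y- (array([284.8, 165.4]), 5) (array([nan, nan]), 0)
g+ (array([308.14285714, 156.28571429]), 7) (array([253.4, 185.8]), 5)
g- (array([284.4, 157.8]), 5) (array([nan, nan]), 0)<stdin>:12: RuntimeWarning: invalid value encountered in scalar divide
<stdin>:24: RuntimeWarning: Mean of empty slice.
  ret = um.true_divide(
```

```bash
cat > m.py <<'E'
from h import *
def com(I,roi,col):
    hh={"r":((0,6,130,70),(174,180,130,70)),"y":((22,35,130,90),),"g":((45,80,120,50),)}[col];m=0
    for a,b,s,v in hh:m=m|mask(I,a,b,s,v,roi)
    u=uvs(m);return u.mean(0) if len(u) else None
def box(u,v,r=5): return (int(u-r),int(v-r),int(u+r+1),int(v+r+1))
E
python3 - <<'E'
from m import *
S=cv2.imread("pics/side0.png");T=cv2.imread("pics/top0.png")
def bright(I,u,v,r=3):
    g=cv2.cvtColor(I,cv2.COLOR_BGR2GRAY).astype(float);ui,vi=round(u),round(v);w=g[vi-r:vi+r+1,ui-r:ui+r+1];w=np.clip(w-np.median(w)-10,0,None)
    yy,xx=np.mgrid[vi-r:vi+r+1,ui-r:ui+r+1];return [(w*xx).sum()/w.sum(),(w*yy).sum()/w.sum()]
b=[bright(T,cx/5+205-.4,cy/5+160-.4) for cx,cy in((125,50),(333,41),(127,257),(337,250))]
B=plane("top",b,.018);print("bolts",np.round(b,1).tolist(),B.round(4).tolist());c=B.mean(0);print("ctr",c.round(4))
d=(B[0]-B[1])+(B[2]-B[3]);print("yaw y",np.degrees(np.arctan2(-d[0],d[1])));d=(B[0]-B[2])+(B[1]-B[3]);print("yaw x",np.degrees(np.arctan2(d[1],d[0])))
e=proj("side",B);print("side expected",e.round(1).tolist())
# near-left and near-right bolts visible in side
s=[bright(S,*p,4) for p in e];C=plane("side",s,.018);print("side found",np.round(s,1).tolist(),C.round(4).tolist())
pk,_=tri([281.96,138.48],[209.14,198.21]);print("knob",pk)
M={}
for nm,col,us,ut in(("y+","y",(307,148.5),(242.6,181.6)),("y-","y",(285,165.5),(245.2,208.8)),("g+","g",(308.2,156.3),(253.4,185.5)),("g-","g",(284.4,158),(234.8,205.4)),("r1","r",(291,150),(229.6,196)),("r2","r",(302,164.5),(258.2,195.2))):
    a=com(S,box(*us,3),col);t=com(T,box(*ut,3),col)
    if a is None or t is None: print(nm,a,t);continue
    M[nm]=tri(a,t)[0];print(nm,a.round(1),t.round(1),M[nm].round(4),tri(a,t)[1].round(4))
m=np.mean(list(M.values()),0);print("mouth",m.round(4))
E
```

```text
bolts [[229.5, 169.7], [271.1, 166.8], [229.9, 210.8], [271.8, 209.6]] [[0.6586, 0.228, 0.018], [0.6668, 0.0975, 0.018], [0.5289, 0.2248, 0.018], [0.5315, 0.0947, 0.018]]
ctr [0.5965 0.1612 0.018 ]
yaw y 2.3774774348103827
yaw x 1.2919814252612054
side expected [[319.5, 174.2], [339.2, 196.5], [282.8, 184.2], [298.8, 208.5]]
side found [[321.2, 178.0], [341.4, 194.0], [282.2, 181.7], [298.1, 209.0]] [[0.655, 0.2067, 0.018], [0.6787, 0.1057, 0.018], [0.5319, 0.2381, 0.018], [0.5287, 0.093, 0.018]]
knob [0.54636783 0.25583959 0.16571708]
y+ [307.2 148.6] [242.5 182. ] [0.5897 0.1616 0.1742] 0.0019
y- [284.8 165.4] [245.  208.7] [0.519  0.16   0.1358] 0.0033
g+ [308.1 156.3] [253.4 185.8] [0.5799 0.132  0.1684] 0.0016
g- [284.4 157.8] [235.  205.5] [0.5279 0.1872 0.1429] 0.0026
r1 [290.7 150. ] [229.6 195.9] [0.5534 0.2005 0.1556] 0.0028
r2 [301.7 164.1] [258.2 195. ] [0.5554 0.1201 0.1557] 0.0025
mouth [0.5542 0.1602 0.1554]
```

```bash
cat >> m.py <<'E'
def to(pos,yaw,tilt=None):
    """delta in tool axes from measured pose to TCP pos, pointing down with jaw axis (y) at world yaw deg"""
    s=sensors.observe();R=s["tool_rot"];a=np.radians(yaw)
    G=np.array([[0,np.cos(a),np.sin(a)],[0,np.sin(a),-np.cos(a)],[-1,0,0]])
    dr=cv2.Rodrigues(R.T@G)[0].ravel()
    print("translation",(R.T@(np.array(pos)-s["position"])).round(4).tolist(),"dr",dr.round(4).tolist(),"| pos",s["position"].round(4),"F",s["ft_force"].round(1),"t",round(s["time_s"],2),"w",round(s["grip_width"],4))
E
python3 -m crank '{"hand":[255,255,255,255,255],"translation":[[0,-0.0174,0.0406],[0,-0.035,0.081],[0,-0.052,0.122],[0,-0.070,0.162],[0,-0.087,0.203]],"dr":[[0,0,0],[0,0,0],[0,0,0],[0,0,0],[0,0,0]]}' 30
python3 -m crank '{"hand":[255,255,255,255,255],"translation":[[0,-0.0174,0.0406],[0,-0.035,0.081],[0,-0.052,0.122],[0,-0.070,0.162],[0,-0.087,0.203]],"dr":[[0,0,0],[0,0,0],[0,0,0],[0,0,0],[0,0,0]]}'
python3 -c "
from m import *
to([.490,.256,.150],91.5)"
```

```text
time_s: 0.6
position: [0.3184, 0.392, 0.2311]
tool_rot: [[-0.0, 0.262, 0.965], [-0.0, 0.965, -0.262], [-1.0, -0.0, -0.0]]
ft_force: [0.6, 1.0, 0.2]
grip_width: 0.0125
time_s: 1.1
position: [0.4915, 0.2547, 0.2311]
tool_rot: [[-0.001, 0.263, 0.965], [-0.0, 0.965, -0.263], [-1.0, -0.0, -0.001]]
ft_force: [0.7, 0.4, 0.2]
grip_width: -0.0003
translation [0.0811, 0.0009, -0.0018] dr [-0.2921, -0.0007, 0.0002] | pos [0.4915 0.2547 0.2311] F [0.7 0.4 0.2] t 1.1 w -0.0003
```

```bash

python3 -m crank '{"hand":[255,255,255,255],"translation":[[0.028,0,0],[0.055,0,0],[0.081,0.001,-0.002],[0.081,0.001,-0.002]],"dr":[[-0.1,0,0],[-0.2,0,0],[-0.292,0,0],[-0.292,0,0]]}'
python3 -m crank '{"hand":[255,255,255,255,255],"translation":[[0,0,0.020],[0,0,0.035],[0,0,0.045],[0,0,0.055],[0,0,0.065]],"dr":[[0,0,0],[0,0,0],[0,0,0],[0,0,0],[0,0,0]]}'
python3 -m crank '{"hand":[255,255,255,255],"translation":[[0,0,0.006],[0,0,0.010],[0,0,0.012],[0,0,0.014]],"dr":[[0,0,0],[0,0,0],[0,0,0],[0,0,0]]}'
```

```text
time_s: 1.5
position: [0.4871, 0.2571, 0.1471]
tool_rot: [[-0.007, -0.027, 1.0], [-0.002, 1.0, 0.027], [-1.0, -0.002, -0.007]]
ft_force: [0.1, -0.2, -0.3]
grip_width: 0.0001
time_s: 2.0
position: [0.5525, 0.2595, 0.1523]
tool_rot: [[-0.003, -0.024, 1.0], [-0.0, 1.0, 0.024], [-1.0, -0.0, -0.003]]
ft_force: [-11.4, -1.5, 9.1]
grip_width: 0.0004
time_s: 2.4
position: [0.567, 0.2599, 0.1521]
tool_rot: [[-0.001, -0.024, 1.0], [-0.0, 1.0, 0.024], [-1.0, -0.0, -0.001]]
ft_force: [-7.4, -1.1, 5.2]
grip_width: -0.0001
```

```bash

python3 -m crank '{"hand":[255,255,255],"translation":[[0,0,0.002],[0,0,0.004],[0,0,0.005]],"dr":[[0,0,0],[0,0,0],[0,0,0]]}'|grep -v rot
python3 -m crank '{"hand":[255,255],"translation":[[0,0,0.0015],[0,0,0.003]],"dr":[[0,0,0],[0,0,0]]}'|grep -v rot
python3 -m crank '{"hand":[255,255],"translation":[[0,0,0.001],[0,0,0.001]],"dr":[[0,0,0],[0,0,0]]}'|grep -v rot
```

```text
time_s: 2.7
position: [0.5711, 0.26, 0.1521]
ft_force: [-15.4, -1.4, 7.2]
grip_width: 0.0005
time_s: 2.9
position: [0.5714, 0.2601, 0.152]
ft_force: [-29.7, -4.8, 15.7]
grip_width: -0.0001
time_s: 3.1
position: [0.5713, 0.2601, 0.152]
ft_force: [-29.6, -4.2, 14.4]
grip_width: 0.0001
```

```bash

python3 -m crank '{"hand":[255,255,255,0,0],"translation":[[0,0,-0.03],[-0.03,0,-0.045],[-0.07,0,-0.08],[-0.09,-0.03,-0.095],[-0.09,-0.06,-0.095]],"dr":[[0,0,0],[0,0,0],[0,0,0],[0.1,0,0],[0.2,0,0]]}'|grep -v rot
python3 - <<'E'
from m import *
to([.478,-.0935,.160],57)
for n in("side","top"):
    im,d=cams.get_image(n); cv2.imwrite(f"pics/{n}1.png",im); np.save(f"pics/{n}1.npy",d)
S=cv2.imread("pics/side1.png");T=cv2.imread("pics/top1.png")
c=np.array([.595,.1605,.085]);a=np.radians(1.5);X=np.array([np.cos(a),np.sin(a),0]);Y=np.array([-X[1],X[0],0]);Z=np.array([0,0,1.])
m=c+.0825*Z
E={"k":(c+.095*Y+.095*Z,"r"),"y+":(m+.04*X,"y"),"y-":(m-.04*X,"y"),"r+":(m+.04*Y,"r"),"r-":(m-.04*Y,"r"),"g+":(m+.0283*(X-Y),"g"),"g-":(m-.0283*(X-Y),"g")}
for k,(P,col) in E.items():
    s=proj("side",P)[0];t=proj("top",P)[0];a=com(S,box(*s,5),col);b=com(T,box(*t,5),col)
    print(k,P.round(4),s.round(1),a,t.round(1),b,*([] if a is None or b is None else [tri(a,b)[0].round(4),tri(a,b)[1].round(4)]))
r=lambda i,x,y:cv2.resize(i[y:y+60,x:x+80],(400,300),interpolation=cv2.INTER_NEAREST)
cv2.imwrite("pics/crop1.png",np.hstack([r(S,265,130),r(T,205,160)]))
E
```

```text
time_s: 3.6
position: [0.4826, 0.1978, 0.2453]
ft_force: [0.9, -0.7, 0.3]
grip_width: 0.0283
translation [0.0849, -0.2878, 0.0462] dr [0.3986, 0.0067, -0.0041] | pos [0.4826 0.1978 0.2453] F [ 0.9 -0.7  0.3] t 3.6 w 0.0283
k [0.5925 0.2555 0.18  ] [296.4 131.3] [295.83333333 131.93333333] [208.3 181.3] [207.96666667 180.8       ] [0.5931 0.2577 0.1767] 0.0031
y+ [0.635  0.1615 0.1675] [321.7 147.2] [321.2 147.6] [243.  166.9] [242.88888889 166.66666667] [0.6349 0.1625 0.1658] 0.0022
y- [0.555  0.1595 0.1675] [296.7 153.5] [295.25 152.25] [243.4 195.1] [243.5 195. ] [0.5525 0.1588 0.1731] 0.0038
r+ [0.594  0.2005 0.1675] [303.8 143.6] [303.2 144.4] [228.9 181.4] [228.63636364 181.09090909] [0.5942 0.2024 0.1638] 0.0027
r- [0.596  0.1205 0.1675] [315.2 157.3] [314.5 158. ] [257.5 180.4] [257.63636364 180.09090909] [0.5958 0.1209 0.1653] 0.0032
g+ [0.624  0.133  0.1675] [322.4 152.9] [322.  153.5] [253.2 170.6] [253.33333333 170.33333333] [0.6241 0.133  0.1657] 0.0021
g- [0.566  0.188  0.1675] [296.6 147.7] [296.2 148.4] [233.2 191.3] [234. 191.] [0.5656 0.1864 0.1664] 0.0027
```

View pics/crop1.png

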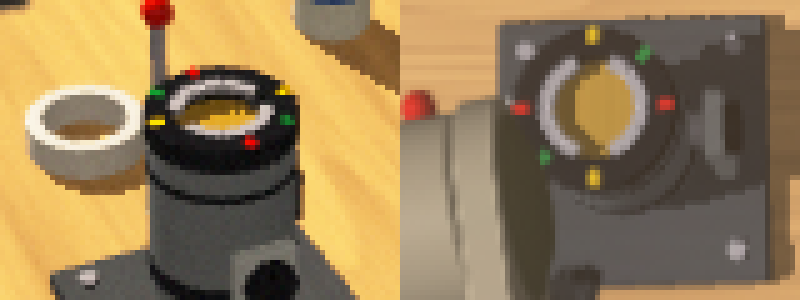

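The head is upright: the lever is vertical in the side view, and the yellow, green and red marks sit within a pixel of the predictions for an upright head. The mouth is at about (0.595, 0.161). Now to the cap.

```bash

python3 -m crank '{"hand":[0,0,0,0,0],"translation":[[0,-0.048,0.008],[0,-0.096,0.016],[0,-0.144,0.024],[0.01,-0.192,0.032],[0.03,-0.240,0.040]],"dr":[[0.08,0,0],[0.16,0,0],[0.24,0,0],[0.32,0,0],[0.4,0,0]]}'|grep -v rot
python3 - <<'E'
from m import *
S=cv2.imread("pics/side0.png");T=cv2.imread("pics/top0.png")
print("tri",tri([306.6,245.0],[334.,222.]),"side",plane("side",[[306.6,245.0]],.0625),"top",plane("top",[[334.,222.]],.0625))
# brightest orange = top face strip
for n,I,roi in(("side",S,(294,240,312,250)),("top",T,(325,212,345,235))):
    u=uvs(mask(I,5,16,150,0,roi));v=I[u[:,1],u[:,0]].sum(1)
    D=np.load(f"pics/{n}0.npy");P=pts(n,u,D);q=u[P[:,2]>.057];print(n,len(q),q.mean(0),plane(n,[q.mean(0)],.0625),pts(n,q,D).mean(0))
    # flange outline via whole mask bottom
to([.478,-.0935,.160],57)
E
```

```text
time_s: 4.2
position: [0.4821, -0.0453, 0.2128]
ft_force: [1.4, -0.3, 0.2]
grip_width: 0.0851
tri (array([ 0.48297455, -0.09440679,  0.06176335]), np.float64(0.008714768137860153)) side [[ 0.4783854 -0.0942494  0.0625   ]] top [[ 0.48711093 -0.09560323  0.0625    ]]
side 69 [303.82608696 246.1884058 ] [[ 0.47030114 -0.09528136  0.0625    ]] [ 0.47072014 -0.09418213  0.06130958]Traceback (most recent call last):
  File "<stdin>", line 7, in <module>
IndexError: boolean index did not match indexed array along axis 0; size of axis is 311 but size of corresponding boolean axis is 309
```

```bash
python3 -c "
from m import *
to([.4785,-.0932,.029],57)"
```

```text
translation [0.1839, -0.0423, 0.0225] dr [-0.0019, 0.004, -0.0011] | pos [ 0.4821 -0.0453  0.2128] F [ 1.4 -0.3  0.2] t 4.2 w 0.0851
```

```bash

python3 -m crank '{"hand":[0,0,0,0,0],"translation":[[0.02,-0.0423,0.0225],[0.06,-0.0423,0.0225],[0.10,-0.0423,0.0225],[0.145,-0.0423,0.0225],[0.165,-0.0423,0.0225]],"dr":[[0,0.004,0],[0,0.004,0],[0,0.004,0],[0,0.004,0],[0,0.004,0]]}'|grep -v rot
python3 -m crank '{"hand":[0,0],"translation":[[0.017,0,0],[0.0185,0,0]],"dr":[[0,0,0],[0,0,0]]}'
python3 -c "
from m import *
to([.4785,-.0932,.029],57)"
```

```text
time_s: 4.7
position: [0.4765, -0.0906, 0.0437]
ft_force: [-0.1, 0.3, 0.3]
grip_width: 0.0853
time_s: 4.9
position: [0.477, -0.0907, 0.0266]
tool_rot: [[-0.006, 0.543, 0.839], [0.004, 0.839, -0.543], [-1.0, -0.0, -0.007]]
ft_force: [-1.0, -0.2, 0.5]
grip_width: 0.0856
translation [-0.0024, -0.0013, 0.0026] dr [0.0015, -0.007, 0.0003] | pos [ 0.477  -0.0907  0.0266] F [-1.  -0.2  0.5] t 4.9 w 0.0856
```

```bash

python3 -m crank '{"hand":[0,60,120,180,255],"translation":[[-0.0024,-0.001,0.0026],[-0.0024,-0.001,0.0026],[-0.0024,-0.001,0.0026],[-0.0024,-0.001,0.0026],[-0.0024,-0.001,0.0026]],"dr":[[0,-0.007,0],[0,-0.007,0],[0,-0.007,0],[0,-0.007,0],[0,-0.007,0]]}' 30|grep -v rot
python3 -m crank '{"hand":[255,255,255],"translation":[[0,0,0],[0,0,0],[0,0,0]],"dr":[[0,0,0],[0,0,0],[0,0,0]]}' 70
python3 -m crank '{"hand":[255,255,255,255,255],"translation":[[-0.04,0,0],[-0.08,0,0],[-0.12,0,0],[-0.16,0,0],[-0.19,0,0]],"dr":[[0,0,0],[0,0,0],[0,0,0],[0,0,0],[0,0,0]]}'
python3 -c "
from m import *
to([.595,.161,.225],91.5)"
```

```text
time_s: 5.4
position: [0.479, -0.0934, 0.0306]
ft_force: [-0.6, 1.0, -0.6]
grip_width: 0.028
time_s: 5.7
position: [0.4789, -0.0934, 0.0305]
tool_rot: [[0.003, 0.543, 0.84], [-0.002, 0.84, -0.543], [-1.0, 0.0, 0.003]]
ft_force: [-1.5, 0.6, 5.3]
grip_width: 0.0152
time_s: 6.2
position: [0.4784, -0.0931, 0.2224]
tool_rot: [[0.004, 0.543, 0.84], [-0.002, 0.84, -0.543], [-1.0, 0.0, 0.005]]
ft_force: [0.0, -0.0, -1.3]
grip_width: 0.0154
translation [-0.0027, 0.2767, -0.0399] dr [-0.5999, 0.0046, 0.0012] | pos [ 0.4784 -0.0931  0.2224] F [ 0.  -0.  -1.3] t 6.2 w 0.0154
```

```bash

python3 -m crank '{"hand":[255,255,255,255,255],"translation":[[-0.01,0.046,-0.007],[-0.015,0.092,-0.014],[-0.015,0.138,-0.020],[-0.015,0.184,-0.027],[-0.010,0.230,-0.034]],"dr":[[-0.12,0,0],[-0.24,0,0],[-0.36,0,0],[-0.48,0,0],[-0.6,0,0]]}'|grep -v rot
python3 -c "
from m import *
to([.595,.161,.220],91.5)"
```

```text
time_s: 6.7
position: [0.5752, 0.1205, 0.2302]
ft_force: [1.5, -0.1, -0.7]
grip_width: 0.0154
translation [0.0102, 0.0399, 0.021] dr [0.005, 0.003, 0.0018] | pos [0.5752 0.1205 0.2302] F [ 1.5 -0.1 -0.7] t 6.7 w 0.0154
```

```bash

python3 -m crank '{"hand":[255,255,255,255],"translation":[[0.002,0.02,0.01],[0.005,0.04,0.021],[0.010,0.04,0.021],[0.010,0.04,0.021]],"dr":[[0.005,0.003,0],[0.005,0.003,0],[0.005,0.003,0],[0.005,0.003,0]]}'
python3 - <<'E'
from m import *
to([.595,.161,.220],91.5)
s=sensors.observe();p=s["position"];R=s["tool_rot"]
for n in("side","top"):
    im,d=cams.get_image(n); cv2.imwrite(f"pics/{n}2.png",im); np.save(f"pics/{n}2.npy",d)
S=cv2.imread("pics/side2.png");T=cv2.imread("pics/top2.png")
c=proj("side",[.595,.161,.19])[0].astype(int);print(c)
r=lambda i,x,y,w,h:cv2.resize(i[y:y+h,x:x+w],(w*6,h*6),interpolation=cv2.INTER_NEAREST)
cv2.imwrite("pics/crop2.png",np.hstack([r(S,c[0]-35,c[1]-40,70,90),r(T,212,150,60,90)]))
# expected pixel of cap flange circle centre / bar ends if cap is centred on TCP
for z in(-.0305+.0225,-.0305+.0625):print(proj("side",p+[0,0,z]),proj("top",p+[0,0,z]))
D=np.load("pics/side2.npy");P=pts("side",uvs(mask(S,3,18,150,40,(c[0]-30,c[1]-30,c[0]+30,c[1]+30))),D)
print(len(P),np.percentile(P,[2,50,98],axis=0).round(4).tolist())
Q=P[abs(P[:,2]-(p[2]-.0305+.0205))<.0035];print(len(Q),cv2.minEnclosingCircle(np.float32(Q[:,:2]*1000)))
E
```

```text
time_s: 7.1
position: [0.594, 0.159, 0.2186]
tool_rot: [[-0.003, -0.022, 1.0], [-0.002, 1.0, 0.022], [-1.0, -0.002, -0.003]]
ft_force: [0.2, -0.4, -0.5]
grip_width: 0.0151
translation [-0.0014, 0.0019, 0.001] dr [-0.0044, -0.0033, 0.0021] | pos [0.594  0.159  0.2186] F [ 0.2 -0.4 -0.5] t 7.1 w 0.0151
[309 143]
[[309.14070586 137.81277248]] [[241.22775306 178.36057901]]
[[309.01824079 125.37069412]] [[238.74762343 175.51333152]]
496 [[0.5607, 0.1235, -0.003], [0.5909, 0.1519, 0.2092], [0.8204, 0.5395, 0.2506]]
146 ((591.5593872070312, 154.3843231201172), 33.926788330078125)
```

View pics/crop2.png

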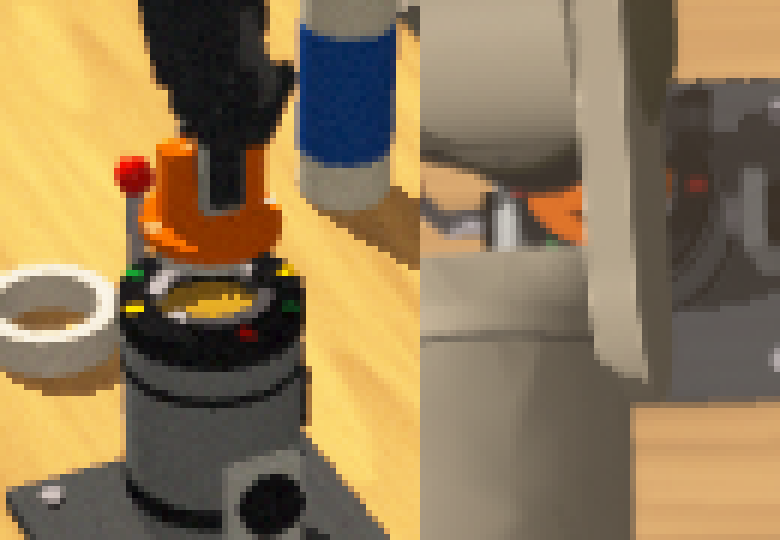

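The cap is held level, lugs along x, about 20 mm above the mouth and slightly left of its axis in the side view. I'll compare the cap and mouth within the same camera.

```bash
python3 - <<'E'
from m import *
s=dict(r=[(303.2,144.4),(314.5,158.0)],g=[(322,153.5),(296.2,148.4)],y=[(321.2,147.6),(295.25,152.25)])
t=dict(r=[(228.64,181.09),(257.64,180.09)],g=[(253.33,170.33),(234,191)],y=[(242.9,166.67),(243.5,195)])
for n,q in(("side",s),("top",t)):
    for k,v in q.items():
        P=plane(n,v,.1675);print(n,k,P.mean(0).round(4),"diam",np.linalg.norm(P[0]-P[1]).round(4),"ang",np.degrees(np.arctan2(*(P[0]-P[1])[[1,0]])).round(1))
# depth-based rim centre in side1: points at rim height
D=np.load("pics/side1.npy");m=np.zeros((400,640),np.uint8);m[138:166,285:330]=1
P=pts("side",uvs(m),D);Q=P[(abs(P[:,2]-.1675)<.004)&(np.hypot(P[:,0]-.595,P[:,1]-.16)<.052)];print("rim side",len(Q),cv2.minEnclosingCircle(np.float32(Q[:,:2]*1000)))
# flange outline in side2: orange pixels cast onto flange mid-plane using z known
S=cv2.imread("pics/side2.png");D=np.load("pics/side2.npy")
u=uvs(mask(S,3,18,150,40,(295,125,325,150)));P=pts("side",u,D);k=P[:,2]<.216;print(u[k].min(0),u[k].max(0))
Q=P[(P[:,2]>.2)&(P[:,2]<.216)];q=Q[:,:2]
h=cv2.convexHull(np.float32(q*1000))[:,0];A=np.c_[2*h,np.ones(len(h))];z=np.linalg.lstsq(A,(h**2).sum(1),rcond=None)[0];print("flange fit",z[:2],np.sqrt(z[2]+z[0]**2+z[1]**2))
E
```

```text
side r [0.5918 0.1576 0.1675] diam 0.0791 ang 91.5
side g [0.5927 0.1579 0.1675] diam 0.0797 ang -43.0
side y [0.5931 0.1637 0.1675] diam 0.0794 ang -5.1
top r [0.5959 0.1607 0.1675] diam 0.0812 ang 91.4
top g [0.5957 0.1592 0.1675] diam 0.0789 ang -42.6
top y [0.5954 0.1605 0.1675] diam 0.0804 ang 1.9
rim side 352 ((593.1998291015625, 157.01165771484375), 48.41086959838867)Traceback (most recent call last):
  File "<stdin>", line 12, in <module>
IndexError: boolean index did not match indexed array along axis 0; size of axis is 338 but size of corresponding boolean axis is 337
```

```bash

python3 -m crank '{"hand":[255,255,255,255],"translation":[[0.005,0.0013,0.001],[0.012,0.0013,0.001],[0.017,0.0013,0.001],[0.017,0.0013,0.001]],"dr":[[0,-0.003,0.002],[0,-0.003,0.002],[0,-0.003,0.002],[0,-0.003,0.002]]}'
python3 -m crank '{"hand":[255,255,255],"translation":[[0.002,0,0],[0.004,0,0],[0.005,0,0]],"dr":[[0,0,0],[0,0,0],[0,0,0]]}'
```

```text
time_s: 7.6
position: [0.5952, 0.1601, 0.202]
tool_rot: [[0.001, -0.021, 1.0], [0.0, 1.0, 0.021], [-1.0, 0.0, 0.001]]
ft_force: [-0.1, -0.1, -1.4]
grip_width: 0.0151
time_s: 7.9
position: [0.5956, 0.1604, 0.198]
tool_rot: [[0.002, -0.021, 1.0], [0.0, 1.0, 0.021], [-1.0, 0.0, 0.002]]
ft_force: [0.2, -0.5, -0.9]
grip_width: 0.015
```

```bash

for i in 1; do python3 -m crank '{"hand":[255,255],"translation":[[0.0015,0,0],[0.003,0,0]],"dr":[[0,0,0],[0,0,0]]}'; done
python3 -m crank '{"hand":[255,255],"translation":[[0.001,0,0],[0.002,0,0]],"dr":[[0,0,0],[0,0,0]]}'|grep -v rot
```

```text
time_s: 8.1
position: [0.5956, 0.1604, 0.1951]
tool_rot: [[0.003, -0.021, 1.0], [0.0, 1.0, 0.021], [-1.0, 0.0, 0.003]]
ft_force: [0.6, -0.3, -1.1]
grip_width: 0.0151
time_s: 8.3
position: [0.5956, 0.1604, 0.193]
ft_force: [0.1, -0.3, -1.5]
grip_width: 0.0151
```

```bash

python3 -m crank '{"hand":[255,255],"translation":[[0.002,0,0],[0.004,0,0]],"dr":[[0,0,0],[0,0,0]]}'|grep -v rot
python3 -m crank '{"hand":[255,255],"translation":[[0.001,0,0],[0.002,0,0]],"dr":[[0,0,0],[0,0,0]]}'|grep -v rot
python3 -m crank '{"hand":[255,255],"translation":[[0.001,0,0],[0.0015,0,0]],"dr":[[0,0,0],[0,0,0]]}'|grep -v rot
```

```text
time_s: 8.5
position: [0.5956, 0.1604, 0.1889]
ft_force: [-0.1, -0.3, -0.7]
grip_width: 0.015
time_s: 8.7
position: [0.5956, 0.1604, 0.187]
ft_force: [0.0, -0.4, -0.8]
grip_width: 0.0151
time_s: 8.9
position: [0.5956, 0.1604, 0.1855]
ft_force: [0.0, 0.1, 0.8]
grip_width: 0.0152
```

Floor contact is just starting at the expected height. I'll press lightly to make sure it's fully down.

```bash

python3 -m crank '{"hand":[255,255],"translation":[[0.0005,0,0],[0.001,0,0]],"dr":[[0,0,0],[0,0,0]]}'
```

```text
time_s: 9.1
position: [0.5957, 0.1604, 0.1854]
tool_rot: [[0.004, -0.021, 1.0], [0.0, 1.0, 0.021], [-1.0, 0.0, 0.004]]
ft_force: [-3.0, 0.2, 7.8]
grip_width: 0.0149
```

```bash

python3 -m crank '{"hand":[255,255,255,255],"translation":[[0,0,0],[0,0,0],[0,0,0],[0,0,0]],"dr":[[0.06,0,0],[0.12,0,0],[0.18,0,0],[0.24,0,0]]}' 90
python3 -m crank '{"hand":[255,255,255,255],"translation":[[0,0,0],[0,0,0],[0,0,0],[0,0,0]],"dr":[[0.06,0,0],[0.12,0,0],[0.18,0,0],[0.24,0,0]]}'
python3 -m crank '{"hand":[255,255,255,255],"translation":[[0,0,0],[0,0,0],[0,0,0],[0,0,0]],"dr":[[0.06,0,0],[0.12,0,0],[0.18,0,0],[0.22,0,0]]}'
python3 -c "
from m import *
to([.5956,.1604,.1854],46.5);print(sensors.observe()['wrist_torque'])"
```

```text
time_s: 9.5
position: [0.5962, 0.1601, 0.1855]
tool_rot: [[0.005, 0.22, 0.976], [-0.0, 0.976, -0.22], [-1.0, 0.001, 0.005]]
ft_force: [0.1, -2.0, 4.4]
grip_width: 0.0147
time_s: 9.9
position: [0.5962, 0.1596, 0.1856]
tool_rot: [[0.005, 0.445, 0.895], [-0.001, 0.895, -0.445], [-1.0, 0.001, 0.005]]
ft_force: [0.4, -3.4, 4.7]
grip_width: 0.0148
time_s: 10.3
position: [0.5962, 0.1593, 0.1856]
tool_rot: [[0.005, 0.63, 0.777], [-0.002, 0.777, -0.63], [-1.0, 0.002, 0.005]]
ft_force: [0.0, -4.6, 5.6]
grip_width: 0.0145
translation [0.0002, 0.0005, -0.0011] dr [0.0778, 0.0045, -0.0018] | pos [0.5962 0.1593 0.1856] F [ 0.  -4.6  5.6] t 10.3 w 0.0145
[-0.9499415   0.12505871  0.05933112]
```

```bash

python3 -m crank '{"hand":[255,255,255],"translation":[[0,0,0],[0,0,0],[0,0,0]],"dr":[[0.04,0,0],[0.077,0,0],[0.077,0,0]]}'
python3 - <<'E'
from m import *
to([.5956,.1604,.1854],46.5)
for n in("side","top"):
    im,d=cams.get_image(n); cv2.imwrite(f"pics/{n}3.png",im); np.save(f"pics/{n}3.npy",d)
S=cv2.imread("pics/side3.png");T=cv2.imread("pics/top3.png")
r=lambda i,x,y,w,h:cv2.resize(i[y:y+h,x:x+w],(w*8,h*8),interpolation=cv2.INTER_NEAREST)
cv2.imwrite("pics/crop3.png",np.hstack([r(S,284,115,50,62),r(T,217,145,48,62)]))
D=np.load("pics/side3.npy");u=uvs(mask(S,3,18,150,40,(290,110,330,165)));u=u[D[u[:,1],u[:,0]]>0];P=pts("side",u,D)
Q=P[(P[:,2]>.185)&(P[:,2]<.225)];q=np.float32(Q[:,:2]*1000);rr=cv2.minAreaRect(q);print(len(q),rr)
v=np.linalg.svd(q-q.mean(0))[2][0];print("bar yaw est",np.degrees(np.arctan2(v[1],v[0])))
E
```

```text
time_s: 10.6
position: [0.5961, 0.1592, 0.1856]
tool_rot: [[0.004, 0.687, 0.727], [-0.002, 0.727, -0.687], [-1.0, 0.002, 0.005]]
ft_force: [-0.2, -5.0, 6.2]
grip_width: 0.0148
translation [0.0002, 0.0005, -0.0012] dr [0.0019, 0.0045, -0.0017] | pos [0.5961 0.1592 0.1856] F [-0.2 -5.   6.2] t 10.6 w 0.0148
116 ((585.6432495117188, 191.3448028564453), (38.05247497558594, 121.42003631591797), 13.130428314208984)
bar yaw est -61.44746
```

View pics/crop3.png

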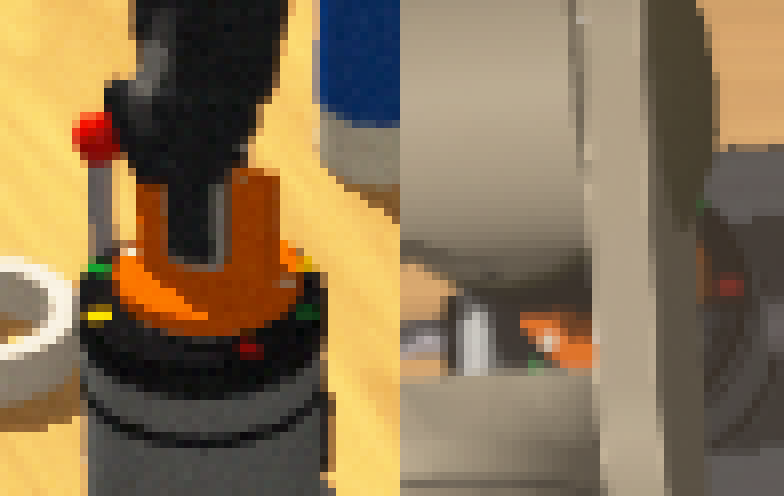

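The side crop shows the cap's flange down on the rim. The two white flange dots at the bar ends, at crop (130,252) and (287,283), lie parallel to the line between the green marks at (99,268) and (308,312). I'll check that numerically, along with tilt and bystanders.

```bash
python3 - <<'E'
from m import *
S=cv2.imread("pics/side3.png");T=cv2.imread("pics/top3.png");S0=cv2.imread("pics/side0.png");S1=cv2.imread("pics/side1.png")
f=lambda a:np.array(a)/8-.4+[284,115]
def yaw(u,z):P=plane("side",u,z);d=P[1]-P[0];return np.degrees(np.arctan2(d[1],d[0])),P.mean(0),np.linalg.norm(d)
print("dots",yaw(f([(130,252),(287,283)]),.1775))
g=[com(S,box(*f(p),3),"g") for p in((99,268),(308,312))];print("green",g,yaw(g,.1675))
print("knob now/1",com(S,box(296,131.5,5),"r"),com(S1,box(296,131.5,5),"r"))
print("red front",com(S,box(314.5,158,3),"r"))
# bystanders: changes between first and last side picture
for nm,b in dict(ball=(360,290,390,330),bridge=(380,225,440,300),mouse=(410,345,470,400),roll=(268,148,283,166),small=(318,275,342,300),turq=(272,212,300,242),blue=(255,260,280,290)).items():
    x0,y0,x1,y1=b;print(nm,np.abs(S[y0:y1,x0:x1].astype(int)-S0[y0:y1,x0:x1]).mean().round(1))
E
```

```text
dots (np.float64(-43.172328962247406), array([0.59437785, 0.15708211, 0.1775    ]), np.float64(0.060352001113550546))
green [array([296., 148.]), array([322.  , 153.75])] (np.float64(-45.16286037429787), array([0.59259645, 0.15841515, 0.1675    ]), np.float64(0.08152249273650455))
knob now/1 [295.7        132.06666667] [295.83333333 131.93333333]
red front [314.33333333 157.66666667]
ball 49.8
bridge 26.3
mouse 3.9
roll 4.8
small 10.5
turq 4.1
blue 6.9
```

Angle and tilt agree to about 1–2°. The ball and bridge regions changed, which may be arm shadow, so I'll look.

```bash
python3 -c "
import cv2,numpy as np
a=cv2.imread('pics/side0.png')[200:400,240:490];b=cv2.imread('pics/side3.png')[200:400,240:490]
cv2.imwrite('pics/cmp.png',cv2.resize(np.hstack([a,b]),None,fx=1.6,fy=1.6))"
```

```text
(no output)
```

View pics/cmp.png

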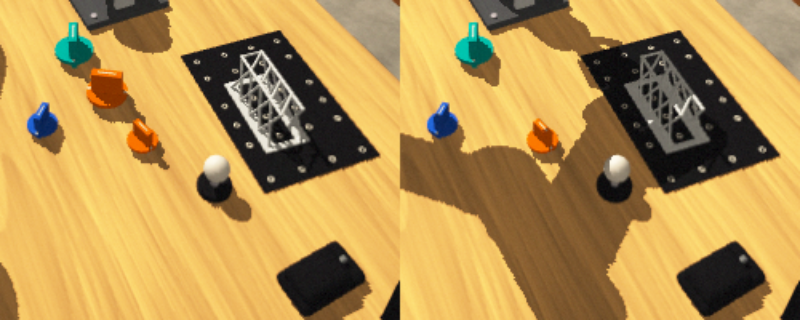

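It's only the arm's shadow: the bystanders stand where they were. The bar is at −43.2° from its dots and −43.4° from the jaw, against green marks at about −43.5°. Handing in while gripping.

```bash
python3 -c "
from rig import sensors,env
s=sensors.observe();print(s['time_s'],s['grip_width'],s['ft_force']);print(env.close_job())"
```

```text
10.7 0.014955248911859995 [-0.34642242 -4.08322931  4.88068533]
the job is handed in; nothing more can be done
None
```

The job is done and handed in at 10.7 s, with the gripper still holding the cap at the green marks.

- **Head:** I pushed the red knob until it met the stop, where it no longer moved and the level push reached 30 N. The knob and rim marks then matched an upright head to about 1 px, apart from a slightly larger miss on one yellow mark in the side view. The knob stayed put through the rest of the job.
- **Cap:** I gripped the larger orange cap and lowered it through the gaps with no side contact. It bottomed out at the expected height, within 0.1 mm, pressing with 8 N.
- **Twist:** I turned it about 45° clockwise. The bar is at −43.2° from its flange dots and −43.4° from the jaw.
- **Disagreements:** My readings of the green marks ranged from −42.6° to −45.2°, so the angle is certain to only about 2°. The two cameras also disagreed by 2 to 5 mm; I averaged them and corrected against the grip, and the fit went in freely. One last numeric estimate of the bar angle read −61°; I discarded it because its points spread over 121 mm, far more than the 50 mm bar.
- **Other items:** Everything else on the bench looked unmoved in the last side view. The changes near the ball and bridge were only the arm's shadow.

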